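Salt and pepper onto the lazy susan

ROBOT

A 6-joint arm with a two-finger parallel gripper is mounted at the origin on a cart in front of the work surface, level with it; the furniture and walls round the work are solid. World frame = base frame: x ahead of the robot, y to its left, z up, the work surface at z = 0. Lengths are in mm, angles in rad, forces in N, time in s.
With the tool pointing down it reaches from about 350 to 875 mm from the base axis. Payload 4.2 kg.
Tool frame: the origin (TCP) lies midway between the tips of the shut fingers; the grasp point (between the pads) lies 19 mm behind it; z points along the fingers, y is the line along which they close (so a half turn about z gives the same grasp; the last joint's range is limited). The gripper opens to 85 mm and grips with 20 to 120 N. Pads are 22 mm wide; open, the fingers measure 114 mm over their backs; the gripper's body (76 mm by 85 mm) begins 54 mm behind the grasp point. The pads swing forward as they close: fully open they stand 13 mm farther back than shut.
Start: joints at [-1.084, 0.385, 0.008, 0, -1.194, -0.259], TCP at [141.164, -608.828, 231.312] pointing down, gripper open.
Joint ranges: [-3.14, 3.14], [-1.21, 2.06], [-1.07, 1.41], [-3.16, 2.05], [-2.99, -0.16], [-3.1, 3.1]. Speed limits (rad/s): [2.79, 2.79, 3.14, 3.14, 3.14, 3.14].

INTERFACE

Orientations are given as a unit quaternion [x, y, z, w].
In Python, from bench import read_state, get_image, job_done gives the robot as it stands.
- The arm moves only by the shell command python3 -m jog 'ROWS'. ROWS is JSON, a list of rows, each a list of 3 entries, a list of its own where there are three numbers: the shift along the world's x, y, z scaled (see below), then the turn, a rotation vector about the world's x, y, z scaled (see below), then the gripper's target within -1 to 1 (shut at 1, half-way at 0, fully open at -1). In form: [[[x, y, z], [wx, wy, wz], claw], ...]. A call has 1 to 20 rows; each row is the pose to reach, as a shift and turn from the pose commanded when the call began; what a row does not reach only later rows make up. The controller multiplies each number of a shift by 10 cm and each number of a turn by 120 degrees. A row lasts 1/10 s, in which the tool goes at most 50 mm and 8.59 degrees, less where a joint would pass 70% of its speed; a pose out of reach is approached as far as the arm can. A call with a number of a shift or a turn outside -1 to 1 is refused whole. A call with a gripper value outside its range is refused whole. The fingers move at their own pace and stop on an object; the grip force is fixed at half the most. Time passes only in rows, so rows that repeat a pose let the fingers close. It gives the time, the measured TCP pose, the force, the opening and the grip force at its end, in the units of the state.
- read_state(): the state, without advancing time (a new reading comes with each control period).
- get_image(name): name is "scene" or "top"; returns a dict with "frame" (480x640x3 uint8, red, green, blue), "range_z" (480x640 float32, mm along the optical axis (not along the pixel's ray), 0 where there is no reading), "fx", "fy", "cx", "cy" (pixels), "R" (3x3) and "t" (3): a world point X has camera coordinates R X + t. Camera axes: x right, y down, z forward; pixel columns grow to the right and rows downward; lengths in mm; the calibration is good to about 2 mm. A picture is of the moment at which its call begins.
- job_done(): hands the job in; it is judged then, once.
The state is a dict: "clock": time; "joints": joint angles; "joint_vel": joint speeds; "joint_efforts": joint torques, N m; "position": TCP position; "ee_rot": TCP orientation; "contact_force": force on the tool from outside, world axes, zero at the start; "wrist_torque": the same for the moment, N m; "gripper_width": finger opening in mm; "grasp_force": force on a finger pad.
Only numpy, scipy, OpenCV 4.12 (cv2) and the standard library are available. Lean on these libraries where they do the work, as an engineer would, in place of code of your own. Each camera call takes 0.05 s, during which the arm holds its last target. There are 200 camera calls.

TASK

Put the wooden pepper mill and the salt shaker on the turntable, the mill upright in the middle of the large inlaid ring and the shaker upright in the middle of the small one. The turntable spins freely: set them down gently, straight from above, and leave it pointing the way it does now.

Things in the scene. Friction and masses are not known exactly. Their poses are not given: they have to be found in the camera images.
- pepper_mill: loose turned dark wooden pepper mill with a small steel button on top, round, 58 mm across the foot, 165 mm tall, about 0.18 kg. Origin: middle of the underside; z up its axis. The round head, 50 mm across and widest 130 mm above the underside, is the place to grip from above (it does not turn). It stands on the sideboard between the turntable and the row of upright books (281 mm tall).
- salt_shaker: loose clear salt shaker with a grey domed cap, round, 44 mm across the body, 90 mm tall, about 0.1 kg. Origin: middle of the underside; z up its axis. The cap, 34 mm across from 64 to 82 mm above the underside, is the place to grip from above. It stands on the sideboard between the turntable and the books.
- large_ring (a point): middle of the large ring, 72 mm across, a thin dark line inlaid in the top of the pale round wooden turntable (230 mm across, top 26 mm above the sideboard). The point lies on the top face, 66 mm from the spindle. The platter turns freely on its spindle under a slight sideways touch; its foot is fixed. A spice jar already stands on it, 114 mm from the middle of either ring.
- small_ring (a point): middle of the small ring, 52 mm across, the other dark inlaid line on the same turntable, also 66 mm from the spindle and a third of a turn (120 degrees, 114 mm) from the large one. The point lies on the top face. Both rings start empty.

How it is judged:
By the outcome, as a careful person would: the job done as asked, in the order asked, and still so for the second after the job is handed in, with the robot touching nothing.
It also fails if it takes over 64 s, if anything falls off the work surface, if the arm or the gripper's body presses on something with over 40 N, if the wrist force passes 120 N, or if a joint passes its speed limit or range.

## Working session

There is one attempt and no reset: what is moved stays moved. The work goes in short steps, Python scripts to look and compute and a shell command to move; the robot and the scene stay as the last step left them, time stands still between calls to the robot, and variables do not carry over. Pictures are saved under pics/ and viewed, at most 10 in all, crops included, and the job is handed in when it is done.

```bash
mkdir -p pics; ls; cat > h.py <<'E'
import numpy as np, cv2
from bench import read_state, get_image, job_done
def snap(n,fn):
    d=get_image(n); cv2.imwrite('pics/'+fn+'.png',cv2.cvtColor(d['frame'],cv2.COLOR_RGB2BGR)); np.savez('pics/'+fn,**d); return d
def load(fn): return dict(np.load('pics/'+fn+'.npz'))
def cloud(d):
    v,u=np.mgrid[:480,:640]; z=d['range_z']
    c=np.stack([(u-d['cx'])/d['fx']*z,(v-d['cy'])/d['fy']*z,z],-1)
    return (c-d['t'])@d['R']   # R^T (c-t)
def onplane(d,u,v,z0):
    r=np.array([(u-d['cx'])/d['fx'],(v-d['cy'])/d['fy'],1])@d['R']; o=-d['R'].T@d['t']
    return o+r*(z0-o[2])/r[2]
E
python3 - <<'E'
from h import *
for n in('scene','top'):
    d=snap(n,n+'0'); print(n,d['fx'],-d['R'].T@d['t'],d['R'][2])
print(read_state())
E
```

```text
pics
scene 461.168269340464 [ 332.63045117 -197.33319513  808.89511928] [ 0.19791578  0.37847545 -0.90420444]
top 465.712344535886 [341.20001523 146.05917405 869.88880427] [ 0.19485603  0.0068884  -0.98080767]
{'clock': 0.1, 'joints': array([-1.08438687e+00,  3.85461441e-01,  6.75137193e-03, -4.22685009e-04,
       -1.19401428e+00, -2.58591445e-01]), 'joint_vel': array([-0.00083585, -0.00285831,  0.00232156,  0.0021022 , -0.00061605,
       -0.00201895]), 'joint_efforts': array([-9.36167125e-04, -3.93317664e+01,  1.88930404e+01,  4.19799417e+00,
       -2.60970752e-03,  1.07076596e-05]), 'position': array([ 141.04384697, -608.3328852 ,  230.33945547]), 'ee_rot': array([-1.13585335e-01,  9.93527757e-01,  9.69393377e-04, -1.67876852e-04]), 'contact_force': array([-0.4355456 ,  0.35900004, -0.15880372]), 'wrist_torque': array([ 0.00969092, -0.02409682,  0.00884202]), 'grasp_force': 0.0, 'gripper_width': 85.11652557421093}
```

View pics/scene0.png

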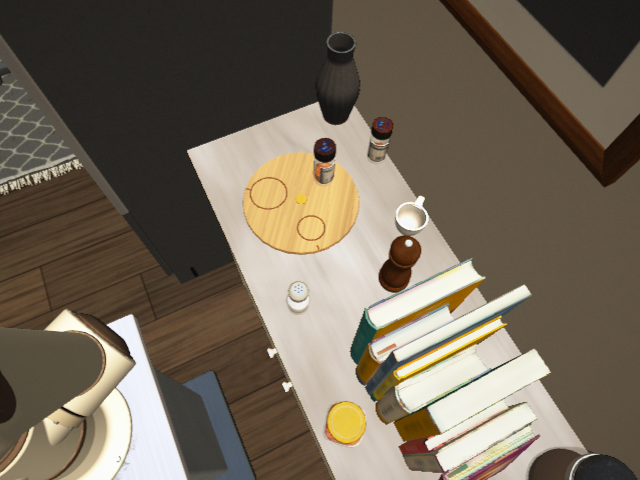

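View pics/top0.png

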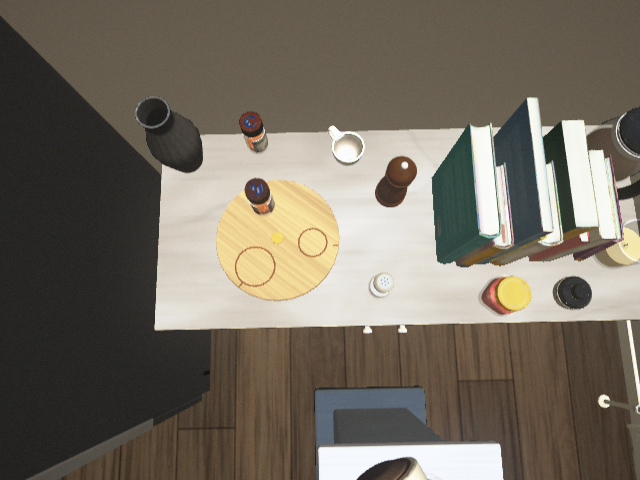

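The scene view shows the turntable at (300,203), the mill head at (405,247) and the shaker cap at (298,290). The top view shows the large ring at (255,266), the small ring at (312,242), the mill head at (401,170) and the shaker cap at (383,283). The spice jar is at the upper left of the platter.

```bash
cat >> h.py <<'E'
from scipy.optimize import least_squares
def circ(P,r,c0):
    f=lambda c: np.hypot(P[:,0]-c[0],P[:,1]-c[1])-r
    s=least_squares(f,c0,loss='soft_l1',f_scale=1.5); return s.x,np.sqrt(np.median(f(s.x)**2)),len(P)
def ring(d,u,v,r,zp=26):
    c=onplane(d,u,v,zp)[:2]
    k=0.5; n=240; xs=(np.arange(n)-n/2)*k   # rectified patch
    X=np.stack([*np.meshgrid(c[0]+xs,c[1]+xs),np.full((n,n),float(zp))],-1)
    q=X@d['R'].T+d['t']; m=[(q[...,i]/q[...,2]*d['f'+a]+d['c'+a]).astype('f4') for i,a in enumerate('xy')]
    g=cv2.remap(cv2.cvtColor(d['frame'],cv2.COLOR_RGB2GRAY),*m,cv2.INTER_LINEAR)
    bh=cv2.morphologyEx(g,cv2.MORPH_BLACKHAT,np.ones((15,15)))
    M=(bh>25)&(abs(np.hypot(X[...,0]-c[0],X[...,1]-c[1])-r)<10)
    return circ(X[M][:,:2],r,c)
def near(W,c,r,lo,hi):
    m=(np.hypot(W[...,0]-c[0],W[...,1]-c[1])<r)&(W[...,2]>lo)&(W[...,2]<hi); return W[m]
E
python3 - <<'E'
from h import *
px={'top0':dict(L=(255,266),S=(312,242),mill=(401,170),salt=(383,283),spin=(278,238)),'scene0':dict(L=(268,193),S=(311,228),mill=(405,250),salt=(298,290),spin=(301,199))}
rays={}
for n,p in px.items():
    d=load(n); W=cloud(d); print(n)
    print(' spin cloud',W[p['spin'][1],p['spin'][0]].round(1), 'Lz',W[p['L'][1],p['L'][0]].round(1),'Sz',W[p['S'][1],p['S'][0]].round(1))
    print(' L',ring(d,*p['L'],36),'S',ring(d,*p['S'],26))
    for k,r,h,H in(('mill',25,130,165),('salt',17,73,90)):
        c=onplane(d,*p[k],h)[:2]; P=near(W,c,45,15,200); c=np.median(P[P[:,2]>H-25],0)
        print(' ',k,'top',P[:,2].max().round(1),c.round(1),'fit',circ(near(W,c,40,h-5,h+5),r,c[:2]))
        if k=='mill': print('   foot',circ(near(W,c,50,4,15),29,c[:2]))
        else: print('   body',circ(near(W,c,50,10,50),22,c[:2]))
        o=-d['R'].T@d['t']
    rays[n]=(d,W)
# neighbours
W=rays['top0'][1]
for n,(u,v) in dict(spice=(258,188),cup=(348,148),book=(436,180),book2=(440,262)).items(): print(n,W[v,u].round(0))
# two-view triangulation of picked points
for k in px['top0']:
    A=[];b=[]
    for n in px:
        d=rays[n][0];u,v=px[n][k]; r=np.array([(u-d['cx'])/d['fx'],(v-d['cy'])/d['fy'],1])@d['R']; r/=np.linalg.norm(r); Q=np.eye(3)-np.outer(r,r); A.append(Q); b.append(Q@(-d['R'].T@d['t']))
    print('tri',k,np.linalg.lstsq(np.vstack(A),np.hstack(b),rcond=None)[0].round(1))
E
```

```text
top0
 spin cloud [518.9 224.6  30.8] Lz [468.4 267.3  26.6] Sz [511.  162.2  25.6]
 L (array([468.42846633, 268.08289303]), np.float64(1.0213318360191295), 3705) S (array([510.89240118, 161.79673858]), np.float64(1.0158856512494907), 2637)
  mill top 168.0 [600.8  12.5 150.3] fit (array([605.99858276,   9.61925438]), np.float64(0.25318524140335086), 33)
   foot (array([609.04122856,  10.73391661]), np.float64(0.7913682584878998), 109)
  salt top 91.6 [425.7  42.7  86. ] fit (array([427.22358589,  40.63767657]), np.float64(0.1596601346549953), 25)
   body (array([427.52255851,  39.73745028]), np.float64(1.091395542719842), 124)
scene0
 spin cloud [520.1 225.4  28.7] Lz [468.4 269.2  23. ] Sz [510.9 161.5  24.7]
 L (array([468.33540797, 268.1582506 ]), np.float64(1.0639722287669997), 3855) S (array([510.66487934, 162.20916523]), np.float64(1.0571106073623078), 2771)
  mill top 165.7 [600.9   7.3 149. ] fit (array([606.05194967,  11.41562919]), np.float64(0.36450980064780614), 60)
   foot (array([609.86074205,  12.86189353]), np.float64(0.8079041310852578), 136)
  salt top 89.8 [426.   38.1  83.4] fit (array([427.84882778,  42.30616173]), np.float64(0.37997205953232793), 59)
   body (array([427.30393667,  44.31535686]), np.float64(0.9243467068971114), 199)
spice [583. 248. 132.]
cup [700.  89.  11.]
book [621. -71.  39.]
book2 [471. -75.  10.]
tri L [468.1 267.4  26.2]
tri S [511.4 162.2  23. ]
tri mill [606.7  10.3 133.2]
tri salt [427.5  41.6  78.7]
tri spin [519.4 224.6  30.1]
```

```bash
python3 - <<'E'
from h import *
W=np.vstack([cloud(load(n)).reshape(-1,3) for n in('top0','scene0')])
for y in range(-600,0,50):
    P=W[(W[:,1]>y)&(W[:,1]<=y+50)&(W[:,2]>60)&(W[:,0]>250)&(W[:,0]<900)]
    if len(P): print(y,len(P),'xmin',np.percentile(P[:,0],1).round(),'zmax',P[:,2].max().round(),'x<450 zmax',P[P[:,0]<450][:,2].max(initial=0).round())
P=W[(W[:,1]<-20)&(W[:,0]>430)&(W[:,0]<760)&(W[:,2]>100)]; print('books ymax',np.percentile(P[:,1],99.5))
E
```

```text
-500 1 xmin 747.0 zmax 62.0 x<450 zmax 0.0
-450 672 xmin 519.0 zmax 143.0 x<450 zmax 0.0
-400 7111 xmin 455.0 zmax 213.0 x<450 zmax 0.0
-350 4769 xmin 469.0 zmax 289.0 x<450 zmax 0.0
-300 13896 xmin 468.0 zmax 353.0 x<450 zmax 0.0
-250 18742 xmin 470.0 zmax 356.0 x<450 zmax 85.0
-200 20237 xmin 259.0 zmax 809.0 x<450 zmax 809.0
-150 23472 xmin 255.0 zmax 671.0 x<450 zmax 671.0
-100 22055 xmin 468.0 zmax 497.0 x<450 zmax 0.0
-50 15306 xmin 593.0 zmax 549.0 x<450 zmax 0.0
books ymax -21.843615627605462
```

```bash

python3 -m jog '[[[0.37,0.93,0.5],[0,0,0.092],-1],[[0.37,0.93,0.5],[0,0,0.092],-1],[[0.37,0.93,0.5],[0,0,0.092],-1]]'
for i in 1; do python3 -m jog '[[[0.37,0.93,0],[0,0,0.092],-1],[[0.37,0.93,0],[0,0,0.092],-1],[[0.37,0.93,0],[0,0,0.092],-1]]'; done
python3 -c "from h import *; s=read_state(); print(s['joints'],s['position'],s['ee_rot'])"
```

```text
clock: 0.4
position: [179.2, -513.9, 284.0]
ee_rot: [-0.21, 0.978, -0.002, 0.001]
contact_force: [-1.1, -0.7, 1.7]
gripper_width: 85.5
grasp_force: 0.0
clock: 0.7
position: [215.9, -418.8, 281.3]
ee_rot: [-0.304, 0.953, 0.001, 0.001]
contact_force: [-0.1, -0.1, 0.7]
gripper_width: 85.0
grasp_force: 0.0
[-0.74981736  0.08382197 -0.26532716 -0.00155625 -1.22212597 -0.20206545] [ 215.89189089 -418.81692162  281.28619715] [-3.04287756e-01  9.52579849e-01  5.66691542e-04  5.20462645e-04]
```

```bash

python3 -m jog '[[[0.37,0.93,0],[0,0,0.092],-1],[[0.37,0.93,0],[0,0,0.092],-1],[[0.37,0.93,0],[0,0,0.092],-1]]' >/dev/null
python3 -m jog '[[[0.37,0.93,0],[0,0,0.092],-1],[[0.37,0.93,0],[0,0,0.092],-1],[[0.37,0.93,0],[0,0,0.092],-1]]' | head -2
python3 -m jog '[[[0.37,0.93,0],[0,0,0.092],-1],[[0.37,0.93,0],[0,0,0.092],-1],[[0.37,0.93,0],[0,0,0.092],-1]]' >/dev/null
python3 -m jog '[[[0.37,0.93,0],[0,0,0.092],-1],[[0.37,0.93,0],[0,0,0.092],-1],[[0.37,0.93,0],[0,0,0.092],-1]]' >/dev/null
python3 -m jog '[[[0.37,0.93,0],[0,0,0.092],-1],[[0.37,0.93,0],[0,0,0.092],-1],[[0.37,0.93,0],[0,0,0.092],-1],[[0.37,0.93,0],[0,0,0.092],-1]]'
```

```text
clock: 1.3
position: [291.0, -233.7, 281.4]
clock: 2.3
position: [400.7, 41.7, 280.6]
ee_rot: [0.709, -0.705, -0.0, 0.001]
contact_force: [0.1, -0.2, -0.2]
gripper_width: 85.5
grasp_force: 0.0
```

```bash

python3 -m jog '[[[0.5,-0.08,0],[0,0,0],-1],[[1,-0.16,0],[0,0,0],-1],[[1,-0.16,0],[0,0,0],-1]]' | head -2
python3 -m jog '[[[0.5,-0.08,0],[0,0,0],-1],[[1,-0.16,0],[0,0,0],-1],[[1.0,-0.16,0],[0,0,0],-1]]' >/dev/null
python3 -m jog '[[[0.06,0,-0.4],[0,0,0],-1],[[0.06,0,-0.8],[0,0,0],-1],[[0.06,0,-0.8],[0,0,0],-1],[[0.06,0,-0.8],[0,0,0],-1]]'
python3 - <<'E'
from h import *
snap('top','top1')
E
```

```text
clock: 2.6
position: [504.1, 23.5, 278.8]
clock: 3.3
position: [605.9, 8.6, 202.1]
ee_rot: [0.709, -0.706, 0.0, 0.001]
contact_force: [-0.5, 0.2, 0.8]
gripper_width: 85.2
grasp_force: 0.0
```

View pics/top1.png

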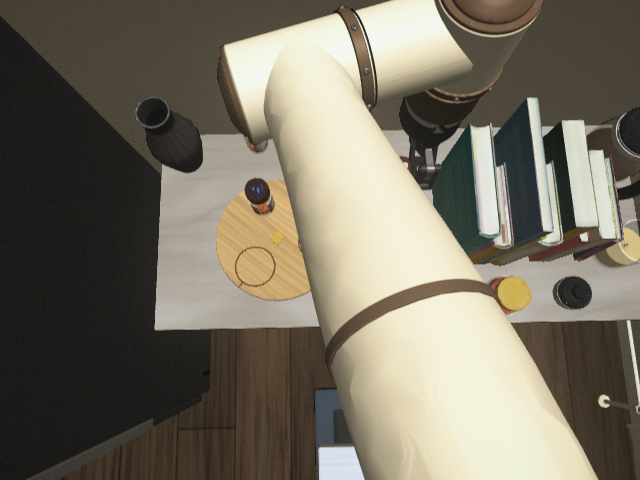

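The arm covers the middle of the view. The gripper fingers show at (425,168), over the mill, just left of the green book. I'm going down to grip.

```bash

python3 -m jog '[[[0,0.01,-0.3],[0,0,0],-1],[[0,0.01,-0.6],[0,0,0],-1],[[0,0.01,-0.8],[0,0,0],-1],[[0,0.01,-0.94],[0,0,0],-1],[[0,0.01,-0.94],[0,0,0],-1]]'
python3 -m jog '[[[0,0,0],[0,0,0],1],[[0,0,0],[0,0,0],1],[[0,0,0],[0,0,0],1],[[0,0,0],[0,0,0],1],[[0,0,0],[0,0,0],1],[[0,0,0],[0,0,0],1],[[0,0,0],[0,0,0],1],[[0,0,0],[0,0,0],1],[[0,0,0],[0,0,0],1]]'
```

```text
clock: 3.85
position: [606.4, 11.0, 108.1]
ee_rot: [0.709, -0.705, 0.0, -0.0]
contact_force: [-0.8, 0.2, 0.7]
gripper_width: 85.3
grasp_force: 0.0
clock: 4.75
position: [607.8, 11.4, 109.8]
ee_rot: [0.709, -0.705, 0.002, -0.002]
contact_force: [-1.2, -0.1, 5.6]
gripper_width: 46.8
grasp_force: 60.8
```

The opening is 46.8 mm with a 5.6 N upward push, so the pads sit above the head's widest part. I'll reopen, go 8 mm lower and grip again.

```bash

python3 -m jog '[[[0,0,0],[0,0,0],-0.7],[[0,0,0],[0,0,0],-0.7],[[0,0,0],[0,0,0],-0.7],[[0,0,-0.04],[0,0,0],-0.7],[[0,0,-0.08],[0,0,0],-0.7],[[0,0,-0.08],[0,0,0],-0.7]]'
python3 -m jog '[[[0,0,0],[0,0,0],1],[[0,0,0],[0,0,0],1],[[0,0,0],[0,0,0],1],[[0,0,0],[0,0,0],1],[[0,0,0],[0,0,0],1],[[0,0,0],[0,0,0],1],[[0,0,0],[0,0,0],1]]'
```

```text
clock: 5.35
position: [605.5, 11.0, 98.2]
ee_rot: [0.709, -0.705, -0.001, 0.001]
contact_force: [-0.3, 0.3, 1.2]
gripper_width: 72.1
grasp_force: 0.0
clock: 6.05
position: [606.7, 11.3, 99.7]
ee_rot: [0.709, -0.705, 0.0, -0.001]
contact_force: [1.4, 0.1, 0.5]
gripper_width: 46.8
grasp_force: 61.9
```

```bash

python3 -m jog '[[[0,0,0.1],[0,0,0],1],[[0,0,0.3],[0,0,0],1],[[0,0,0.6],[0,0,0],1],[[0,0,1],[0,0,0],1],[[0,0,1],[0,0,0],1]]'
python3 -m jog '[[[0,0,0.3],[0,0,0],1],[[0,0,0.5],[0,0,0],1],[[-0.2,0.3,0.5],[0,0,0],1],[[-0.35,0.64,0.5],[0,0,0],1],[[-0.46,0.86,0.5],[0,0,0],1]]'
python3 -m jog '[[[-0.2,0.35,0],[0,0,0],1],[[-0.4,0.7,0],[0,0,0],1],[[-0.46,0.86,0],[0,0,0],1],[[-0.46,0.86,0],[0,0,0],1]]'
python3 -m jog '[[[-0.2,0.35,0],[0,0,0],1],[[-0.38,0.67,0],[0,0,0],1],[[-0.46,0.85,0],[0,0,0],1],[[-0.46,0.85,0],[0,0,0],1],[[-0.46,0.85,0],[0,0,0],1],[[-0.46,0.85,0],[0,0,0],1]]'
python3 - <<'E'
from h import *
a=snap('top','top2');b=snap('scene','scene2')
cv2.imwrite('pics/both2.png',cv2.resize(np.hstack([a['frame'],b['frame']])[:,:,::-1],(800,300)))
E
```

```text
clock: 6.55
position: [608.6, 11.3, 205.6]
ee_rot: [0.709, -0.705, 0.003, -0.004]
contact_force: [0.4, 0.6, -2.3]
gripper_width: 47.1
grasp_force: 61.8
clock: 7.05
position: [557.8, 98.1, 248.4]
ee_rot: [0.709, -0.705, -0.001, 0.001]
contact_force: [0.4, 0.6, -1.9]
gripper_width: 46.8
grasp_force: 62.1
clock: 7.45
position: [512.1, 184.5, 248.6]
ee_rot: [0.71, -0.704, -0.001, 0.001]
contact_force: [-0.5, -0.3, -2.7]
gripper_width: 47.1
grasp_force: 62.2
clock: 8.05
position: [468.3, 266.9, 248.9]
ee_rot: [0.709, -0.706, 0.0, 0.001]
contact_force: [-0.2, 0.8, -2.8]
gripper_width: 47.0
grasp_force: 62.3
```

View pics/both2.png

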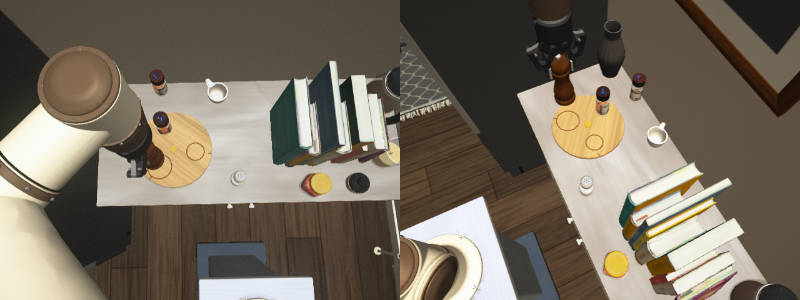

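Left (top view): the arm is over the turntable and the mill is partly hidden at about (152,160). Right (scene): the mill hangs in the gripper at (565,80), looking upright, with both rings empty. Next I'll check tilt and centring.

```bash
python3 - <<'E'
from h import *
print(read_state()['position'])
for n in('scene2','top2'):
    d=load(n);W=cloud(d); f=d['frame'].astype(int)
    P=near(W,(468,268),40,140,300); print(n,len(P),P[:,2].min() if len(P) else 0)
    for lo,hi,r in((152,162,29),(275,285,25)):
        Q=near(W,(468,268),45,lo,hi)
        if len(Q)>15: print(lo,circ(Q,r,(468,268)))
p=load('scene2');print(ring(p,268,193,36),ring(p,311,228,26))
E
```

```text
[468.47575121 267.06455532 249.13004025]
scene2 2533 147.65940064618107
152 (array([469.92106352, 268.20184194]), np.float64(0.7875454121394974), 154)
275 (array([467.13675347, 267.35115752]), np.float64(0.9731837689127941), 222)
top2 945 151.86765398165178
152 (array([469.24033532, 266.4308054 ]), np.float64(0.17423461682112773), 55)
275 (array([464.07220035, 267.31532837]), np.float64(1.2827375069285019), 41)
(array([468.33553155, 268.1460658 ]), np.float64(1.0627688066910324), 3845) (array([510.66892805, 162.2113035 ]), np.float64(1.0605827437592588), 2777)
```

```bash

python3 -m jog '[[[0,0.01,-0.3],[0,0,0],1],[[0,0.01,-0.6],[0,0,0],1],[[0,0.01,-0.85],[0,0,0],1],[[0,0.01,-1],[0,0,0],1],[[0,0.01,-1],[0,0,0],1]]'
python3 -m jog '[[[0,0,-0.06],[0,0,0],1],[[0,0,-0.12],[0,0,0],1],[[0,0,-0.16],[0,0,0],1],[[0,0,-0.19],[0,0,0],1],[[0,0,-0.21],[0,0,0],1],[[0,0,-0.22],[0,0,0],1],[[0,0,-0.22],[0,0,0],1],[[0,0,-0.22],[0,0,0],1]]'
python3 -m jog '[[[0,0,-0.01],[0,0,0],1],[[0,0,-0.01],[0,0,0],1],[[0,0,-0.01],[0,0,0],1]]'
```

```text
clock: 8.65
position: [467.2, 267.3, 146.9]
ee_rot: [0.709, -0.706, -0.0, 0.003]
contact_force: [0.0, 0.0, -1.9]
gripper_width: 47.2
grasp_force: 62.3
clock: 9.45
position: [468.3, 269.3, 127.5]
ee_rot: [0.709, -0.705, 0.0, -0.0]
contact_force: [-0.6, -0.1, -1.4]
gripper_width: 46.9
grasp_force: 62.3
clock: 9.75
position: [468.2, 269.2, 126.3]
ee_rot: [0.709, -0.705, 0.0, -0.0]
contact_force: [0.3, -0.4, -2.1]
gripper_width: 46.8
grasp_force: 62.3
```

```bash

python3 -m jog '[[[0,0,-0.01],[0,0,0],1],[[0,0,-0.01],[0,0,0],1],[[0,0,-0.01],[0,0,0],1]]'|grep -E 'pos|force'
python3 -m jog '[[[0,0,-0.005],[0,0,0],1],[[0,0,-0.005],[0,0,0],1],[[0,0,-0.005],[0,0,0],1]]'|grep -E 'pos|force'
python3 - <<'E'
from h import *
d=snap('scene','scene3');W=cloud(d)
P=near(W,(468,268),45,20,60); print(np.c_[np.histogram(P[:,2],range(20,62,2))[0],range(20,60,2)].T)
print(ring(d,311,228,26))
E
```

```text
position: [468.5, 269.4, 125.7]
contact_force: [-0.2, -0.7, -0.4]
grasp_force: 62.5
position: [468.6, 269.6, 125.6]
contact_force: [-1.6, -0.1, 5.9]
grasp_force: 62.9
[[ 19 216 325 103  19  16  12  33  27  36  36  16  10   6   8  11   9  15
   12  16]
 [ 20  22  24  26  28  30  32  34  36  38  40  42  44  46  48  50  52  54
   56  58]]
(array([510.11627181, 162.24352761]), np.float64(1.046888897450561), 2743)
```

```bash

python3 -m jog '[[[0,0,0],[0,0,0],0],[[0,0,0],[0,0,0],-0.2],[[0,0,0],[0,0,0],-0.4],[[0,0,0],[0,0,0],-0.7],[[0,0,0],[0,0,0],-0.7],[[0,0,0],[0,0,0],-0.7]]'
python3 -m jog '[[[0,0,0.1],[0,0,0],-0.7],[[0,0,0.3],[0,0,0],-0.7],[[0,0,0.6],[0,0,0],-0.7],[[0,0,1],[0,0,0],-0.7],[[0,0,1],[0,0,0],-0.7]]'|grep -E 'pos|force'
python3 -m jog '[[[0.1,-0.3,0.2],[0,0,0],-0.7],[[0,-0.7,0.2],[0,0,0],-0.7],[[0,-1,0.2],[0,0,0],-0.7],[[0,-1,0.2],[0,0,0],-0.7]]'|grep -E 'pos|force'
python3 -m jog '[[[-0.1,-0.3,0],[0,0,0],-0.7],[[-0.2,-0.7,0],[0,0,0],-0.7],[[-0.4,-1,0],[0,0,0],-0.7],[[-0.4,-1,0],[0,0,0],-0.7],[[-0.4,-1,0],[0,0,0],-0.7]]'
python3 - <<'E'
from h import *
a=snap('top','top4');b=snap('scene','scene4')
cv2.imwrite('pics/both4.png',cv2.resize(np.hstack([a['frame'],b['frame']])[:,:,::-1],(800,300)))
E
```

```text
clock: 11.0
position: [468.1, 269.1, 124.6]
ee_rot: [0.709, -0.705, -0.0, 0.0]
contact_force: [-0.3, -0.0, -0.4]
gripper_width: 72.4
grasp_force: 0.0
position: [471.1, 271.2, 231.8]
contact_force: [0.1, -0.2, -1.2]
grasp_force: 0.0
position: [467.5, 166.4, 245.7]
contact_force: [0.4, -0.4, 0.8]
grasp_force: 0.0
clock: 12.4
position: [428.3, 69.0, 245.5]
ee_rot: [0.709, -0.705, 0.0, -0.001]
contact_force: [0.2, 0.0, 0.2]
gripper_width: 72.7
grasp_force: 0.0
```

View pics/both4.png

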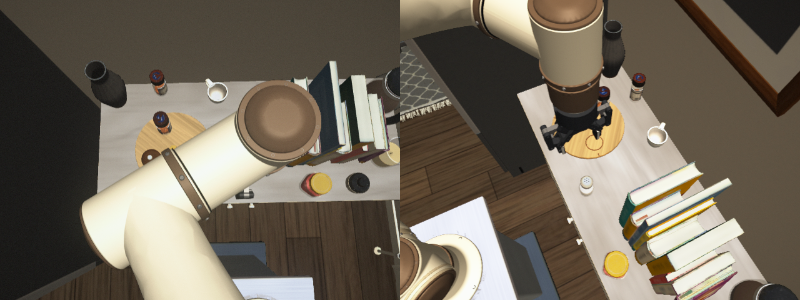

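The top view (left) is mostly hidden, but the mill button shows at (150,156) on the platter. In the scene view (right), the gripper hides the mill, the small ring is visible at (594,142) and the shaker is at (587,186). Now going to the shaker.

```bash

python3 -c "
from h import *
print(ring(load('scene4'),311,228,26))"
python3 -m jog '[[[-0.01,-0.275,0],[0,0,0],-0.7],[[-0.01,-0.275,-0.3],[0,0,0],-0.7],[[-0.01,-0.275,-0.6],[0,0,0],-0.7],[[-0.01,-0.275,-1],[0,0,0],-0.7],[[-0.01,-0.275,-1],[0,0,0],-0.7]]'|grep -E 'pos|force'
python3 -m jog '[[[0,0,-0.3],[0,0,0],-0.7],[[0,0,-0.6],[0,0,0],-0.7],[[0,0,-0.8],[0,0,0],-0.7],[[0,0,-0.93],[0,0,0],-0.7],[[0,0,-0.93],[0,0,0],-0.7],[[0,0,-0.93],[0,0,0],-0.7]]'|grep -E 'pos|force'
python3 -m jog '[[[0,0,0],[0,0,0],1],[[0,0,0],[0,0,0],1],[[0,0,0],[0,0,0],1],[[0,0,0],[0,0,0],1],[[0,0,0],[0,0,0],1],[[0,0,0],[0,0,0],1],[[0,0,0],[0,0,0],1],[[0,0,0],[0,0,0],1],[[0,0,0],[0,0,0],1]]'
```

```text
(array([510.17170741, 162.15799947]), np.float64(1.188570220931798), 2682)
position: [424.2, 41.1, 140.6]
contact_force: [-0.6, -0.2, -0.6]
grasp_force: 0.0
position: [428.7, 42.6, 52.9]
contact_force: [-0.0, 0.3, 0.8]
grasp_force: 0.0
clock: 14.5
position: [427.9, 41.9, 53.1]
ee_rot: [0.709, -0.705, 0.0, -0.001]
contact_force: [-2.2, 0.4, 7.1]
gripper_width: 32.5
grasp_force: 58.4
```

```bash

python3 -m jog '[[[0,0,0.1],[0,0,0],1],[[0,0,0.3],[0,0,0],1],[[0,0,0.6],[0,0,0],1],[[0,0,1],[0,0,0],1],[[0,0,1],[0,0,0],1]]'|grep -E 'pos|force|wid'
python3 -m jog '[[[0.2,0.3,0],[0,0,0],1],[[0.4,0.6,0],[0,0,0],1],[[0.42,0.6,0],[0,0,0],1],[[0.42,0.6,0],[0,0,0],1]]'|grep -E 'pos|force'
python3 -m jog '[[[0.2,0.3,0],[0,0,0],1],[[0.41,0.6,0],[0,0,0],1],[[0.41,0.6,0],[0,0,0],1],[[0.41,0.6,0],[0,0,0],1],[[0.41,0.6,0],[0,0,0],1]]'
python3 - <<'E'
from h import *
a=snap('top','top5');b=snap('scene','scene5')
cv2.imwrite('pics/both5.png',np.hstack([a['frame'][100:400,100:500],b['frame'][50:350,150:550]])[:,:,::-1])
for n in('top5','scene5'):
    W=cloud(load(n)); P=near(W,(510,162),30,95,140); print(n,len(P), P[:,2].min().round(1) if len(P) else '')
    if len(P)>15: print(circ(near(W,(510,162),30,110,145),22,(510,162)),circ(near(W,(510,162),28,168,178),17,(510,162)))
    print('mill',circ(near(W,(468,268),40,152,160),25,(468,268)),circ(near(W,(468,268),45,30,41),29,(468,268)), near(W,(468,268),25,160,210)[:,2].max(initial=0))
E
```

```text
position: [430.6, 42.9, 157.4]
contact_force: [0.3, -0.3, -0.2]
gripper_width: 32.4
grasp_force: 59.1
position: [468.9, 101.9, 151.4]
contact_force: [-1.5, 0.0, -1.0]
grasp_force: 59.1
clock: 15.9
position: [508.9, 160.4, 151.5]
ee_rot: [0.709, -0.705, -0.0, 0.001]
contact_force: [-0.6, 0.6, -1.0]
gripper_width: 32.3
grasp_force: 59.1
top5 52 105.4
(array([508.25025406, 160.09683935]), np.float64(0.5856895554098855), 55) (array([510., 162.]), np.float64(nan), 0)
mill (array([466.53078118, 268.55066452]), np.float64(0.10122333784136048), 16) (array([470.33939223, 269.58567744]), np.float64(0.8556561871471935), 97) 191.11692324638804
scene5 264 99.1
(array([508.04346041, 162.4081446 ]), np.float64(0.6807119508157093), 261) (array([508.44318688, 160.37382048]), np.float64(1.4345479152150205), 129)
mill (array([467.21842881, 269.96469021]), np.float64(0.3882085629285022), 68) (array([470.57381208, 271.27959267]), np.float64(0.9982960661273816), 134) 191.42178326952154
  return _methods._mean(a, axis=axis, dtype=dtype,
  ret = ret.dtype.type(ret / rcount)
```

View pics/both5.png

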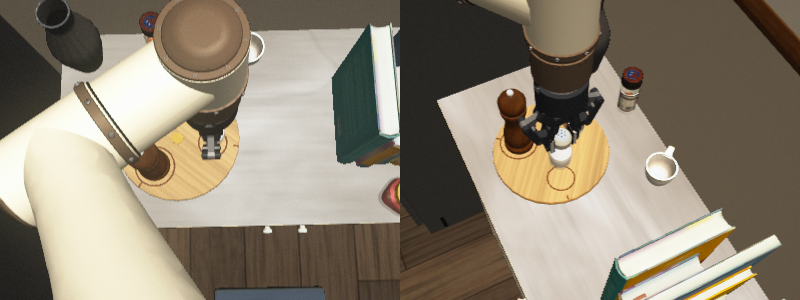

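The crop from top (left) shows the mill at (150,160) inside the large ring and the gripper over the small ring. The scene crop (right) shows the mill upright in its ring at (515,125) and the shaker hanging at (560,150), with the small ring at (561,178).

```bash

python3 -m jog '[[[0,0,-0.3],[0,0,0],1],[[0,0,-0.5],[0,0,0],1],[[0,0,-0.62],[0,0,0],1],[[0,0,-0.68],[0,0,0],1],[[0,0,-0.68],[0,0,0],1],[[0,0,-0.68],[0,0,0],1],[[0,0,-0.68],[0,0,0],1]]'
python3 - <<'E'
from h import *
d=snap('scene','scene6');e=snap('top','top6')
for d in(d,e):
    W=cloud(d); print(circ(near(W,(510,162),30,42,80),22,(510,162)))
p=(onplane(load('scene0'),311,228,26));print(ring(load('scene6'),311,228,26))
print(read_state()['position'])
E
```

```text
clock: 16.7
position: [510.8, 162.0, 84.8]
ee_rot: [0.709, -0.705, 0.0, -0.001]
contact_force: [0.0, -0.1, -0.5]
gripper_width: 32.1
grasp_force: 59.1
(array([509.84867594, 164.14669722]), np.float64(0.6040387872983004), 227)
(array([509.82608752, 162.03260143]), np.float64(0.6214176918386252), 48)
(array([510.57994518, 162.7487965 ]), np.float64(1.4025544084320247), 2998)
[510.60586156 161.94461033  84.58929233]
```

```bash

python3 -m jog '[[[0,0,-0.02],[0,0,0],1],[[0,0,-0.03],[0,0,0],1],[[0,0,-0.04],[0,0,0],1],[[0,0,-0.05],[0,0,0],1],[[0,0,-0.05],[0,0,0],1],[[0,0,-0.05],[0,0,0],1]]'|grep -E 'pos|force'
python3 -m jog '[[[0,0,-0.01],[0,0,0],1],[[0,0,-0.01],[0,0,0],1],[[0,0,-0.01],[0,0,0],1]]'|grep -E 'pos|force'
python3 -m jog '[[[0,0,-0.005],[0,0,0],1],[[0,0,-0.005],[0,0,0],1],[[0,0,-0.005],[0,0,0],1]]'|grep -E 'pos|force'
```

```text
position: [510.5, 161.7, 79.2]
contact_force: [-0.4, -1.1, 2.9]
grasp_force: 59.8
position: [511.0, 161.7, 79.2]
contact_force: [-1.0, -1.7, 7.8]
grasp_force: 60.7
position: [511.2, 161.7, 79.1]
contact_force: [-1.2, -2.3, 10.1]
grasp_force: 61.1
```

```bash

python3 -m jog '[[[0,0,0.01],[0,0,0],1],[[0,0,0.01],[0,0,0],1],[[0,0,0.01],[0,0,0],0.2],[[0,0,0.01],[0,0,0],0],[[0,0,0.01],[0,0,0],-0.2],[[0,0,0.01],[0,0,0],-0.4],[[0,0,0.01],[0,0,0],-0.4],[[0,0,0.01],[0,0,0],-0.4]]'
python3 -m jog '[[[0,0,0.1],[0,0,0],-0.4],[[0,0,0.3],[0,0,0],-0.4],[[0,0,0.6],[0,0,0],-0.4],[[0,0,1],[0,0,0],-0.4],[[0,0,1],[0,0,0],-0.4]]'|grep -E 'pos|force'
python3 -m jog '[[[0,0,0.4],[0,0,0],-0.4],[[0,-0.3,0.5],[0,0,0],-0.4],[[0,-0.6,0.5],[0,0,0],-0.4],[[-0.3,-1,0.5],[0,0,0],-0.4],[[-0.3,-1,0.5],[0,0,0],-0.4]]'|grep -E 'pos|force'
python3 -m jog '[[[-0.4,-0.3,0],[0,0,0],-0.4],[[-0.6,-0.6,0],[0,0,0],-0.4],[[-0.6,-1,0],[0,0,0],-0.4],[[-0.6,-1,0],[0,0,0],-0.4]]'|grep -E 'pos|force'
python3 -m jog '[[[0,-0.4,0],[0,0,0],-0.4],[[-0.3,-0.7,0],[0,0,0],-0.4],[[-0.3,-1,0],[0,0,0],-0.4],[[-0.3,-1,0],[0,0,0],-0.4],[[-0.3,-1,0],[0,0,0],-0.4]]'
python3 - <<'E'
from h import *
a=snap('top','top7');b=snap('scene','scene7')
cv2.imwrite('pics/both7.png',np.hstack([a['frame'][100:400,100:500],b['frame'][50:350,150:550]])[:,:,::-1])
for n,L,S in(('top7',(255,266),(312,242)),('scene7',(268,193),(311,228))):
    d=load(n);W=cloud(d)
    print(n,'rings',ring(d,*L,36),ring(d,*S,26))
    print('salt body',circ(near(W,(510,162),30,36,76),22,(510,162)),'cap',circ(near(W,(510,162),28,94,104),17,(510,162)),near(W,(510,162),20,90,140)[:,2].max(initial=0))
    print('mill',circ(near(W,(468,268),40,151,161),25,(468,268)),circ(near(W,(468,268),45,30,41),29,(468,268)), near(W,(468,268),25,160,210)[:,2].max(initial=0))
E
```

```text
clock: 18.8
position: [510.0, 161.6, 78.1]
ee_rot: [0.709, -0.705, -0.0, 0.0]
contact_force: [0.0, 0.1, 0.8]
gripper_width: 59.4
grasp_force: 0.0
position: [513.6, 163.3, 185.0]
contact_force: [0.1, -0.3, 0.6]
grasp_force: 0.0
position: [476.6, 58.3, 228.5]
contact_force: [0.9, 0.8, -0.1]
grasp_force: 0.0
position: [419.3, -41.0, 229.0]
contact_force: [1.2, -0.2, -0.2]
grasp_force: 0.0
clock: 20.7
position: [390.5, -138.4, 228.6]
ee_rot: [0.709, -0.705, 0.0, -0.0]
contact_force: [0.4, -0.4, -0.2]
gripper_width: 59.8
grasp_force: 0.0
top7 rings (array([468.36596958, 268.04779506]), np.float64(1.008429915813906), 2519) (array([512.06492055, 161.56540888]), np.float64(1.746209024710401), 3180)
salt body (array([510.72418433, 161.10405415]), np.float64(1.0523211625809061), 143) cap (array([510.18115527, 160.65727662]), np.float64(0.18962114192193624), 25) 118.32549339228831
mill (array([466.44608589, 267.88709965]), np.float64(0.08527301146166977), 13) (array([469.3928682 , 268.99960612]), np.float64(0.5654503904172046), 85) 193.79825223948268
scene7 rings (array([467.90067871, 267.45887857]), np.float64(nan), 0) (array([510.57437834, 160.84644473]), np.float64(nan), 0)
salt body (array([510., 162.]), np.float64(nan), 0) cap (array([510., 162.]), np.float64(nan), 0) 0.0
mill (array([468., 268.]), np.float64(nan), 0) (array([468., 268.]), np.float64(nan), 0) 0.0
  return _methods._mean(a, axis=axis, dtype=dtype,
  ret = ret.dtype.type(ret / rcount)
```

View pics/both7.png

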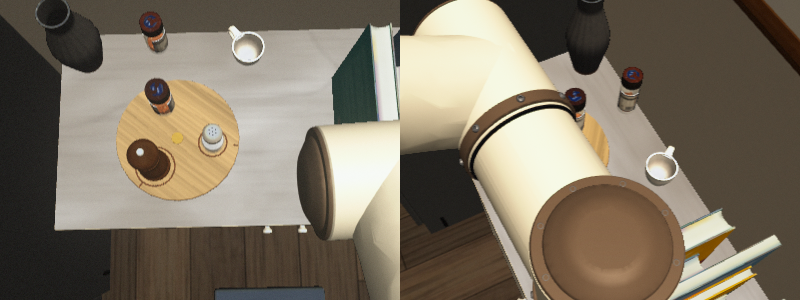

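The top view (left) shows the mill upright in the large ring at about (153,163) and the shaker in the small ring at (212,140). The tick marks and spice jar are where they started. The scene view is blocked by the arm, which is now clear of everything.

```bash
python3 -c "from bench import job_done; print(job_done())"
```

```text
the job is handed in; nothing more can be done
None
```

The pepper mill stands upright in the large ring and the salt shaker upright in the small one, each within about 2 mm of centre by the top camera (the arm hid them from the scene camera). The turntable points the way it did at the start, and the job was handed in at about 21 s of the 64 s allowed.

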